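# Let the ratchet back one notch on the painting spindle

### The arm

A 7-joint arm with a two-finger parallel gripper is mounted at the origin on the work surface. World frame = base frame: x ahead of the robot, y to its left, z up, the work surface at z = 0. Lengths are in mm, angles in rad, forces in N, time in s.
With the tool pointing down it reaches from about 400 to 875 mm from the base axis. Payload 4.4 kg.
Tool frame: the origin (TCP) lies at the very end of the fingers, on their centre line; the grasp point (between the pads) lies 19 mm behind it; z points along the fingers, x is the direction in which the jaws open and shut, and the axes are right-handed (so a half turn about z gives the same grasp; the last joint's range is limited). The gripper opens to 85 mm and grips with 20 to 120 N. Pads are 22 mm wide; open, the fingers measure 114 mm over their backs; the gripper's body (76 mm by 85 mm) begins 54 mm behind the grasp point. The pads swing forward as they close: fully open they stand 13 mm farther back than shut.
Start: joints at [-1.257, 0.628, 0.038, 1.517, -0.027, 0.996, -0.02], TCP at [240.955, 603.704, 231.313] pointing down, gripper open.
Joint ranges: [-3.06, 3.06], [-0.37, 2.12], [-1.25, 1.32], [0.18, 2.47], [-1.1, 4.24], [0.23, 1.98], [-2.94, 2.94]. Speed limits (rad/s): [2.57, 2.57, 3.14, 3.14, 3.14, 3.14, 3.14].

### API

Orientations are given as [roll, pitch, yaw] about the fixed x, y, z axes, in that order (R = Rz(yaw) Ry(pitch) Rx(roll)).
In Python, from cell import * gives the robot as it stands. The module is installed in compiled form; this text tells all that it offers.
- The arm moves only by the tool play_rows, never from a script. Its argument "targets" is a list of rows, each an object with "slide": the shift along the tool's x, y, z in mm, a list of three; "turn": the turn, a rotation vector about the tool's x, y, z in degrees, a list of three; "hand": the finger opening in mm, from 0 to 85.4. A call has 1 to 5 rows; each row shifts and turns the commanded pose from where the row before left it, along the tool's axes as they then stand; what a row does not reach is not made up. A row lasts 1/8 s, in which the tool goes at most 62.5 mm and 10.7 degrees, less where a joint would pass 70% of its speed; a pose out of reach is approached as far as the arm can. A call is refused whole if a number of a shift passes 62.5 or a number of a turn 10.7, either way. A call with a gripper value outside its range is refused whole. The fingers move at their own pace and stop on an object; the grip force is fixed at half the most. Time passes only in rows, so rows that do not move let the fingers close. It gives the time, the measured TCP pose, the force and the opening at its end, in the units of the state.
- read_state(): the state, without advancing time (a new reading comes with each control period).
- get_image(name): name is "scene" or "top"; returns (picture, depth): 480x640x3 uint8, blue, green, red; 480x640 float32, mm along the optical axis (not along the pixel's ray), 0 where there is no reading.
- calibration(name): a dict with "K" (3x3 intrinsics, pixels), "R" (3x3) and "t" (3): a world point X has camera coordinates R X + t. Camera axes: x right, y down, z forward; pixel columns grow to the right and rows downward; lengths in mm; the calibration is good to about 2 mm. A picture is of the moment at which its call begins. calibration takes no time and is no camera call.
- finish_job(): hands the job in, once; it reports no verdict.
The state is a dict: "clock": time; "qpos": joint angles; "qd": joint speeds; "tau": joint torques, N m; "eef_pos": TCP position; "tool_rot": TCP orientation; "force": force on the tool from outside, world axes, zero at the start; "torque": the same for the moment, N m; "width": finger opening in mm.
Only numpy, scipy, OpenCV 4.12 (cv2) and the standard library are available. Lean on these libraries where they do the work, as an engineer would, in place of code of your own. Each camera call takes 0.05 s, during which the arm holds its last target.

### The job

The drum on the painting spindle was turned one panel too far. With a fingertip, push the red ball of the pawl's thumb lever away from you until the pawl tips over and stays lifted, push the ratchet wheel back by exactly one notch (a peg near its top gives a hold; the top of the wheel moves away from you), then push the ball back again so that the pawl drops fully in behind the next tooth. Do not force the mechanism, pick nothing up, and leave the pots, bowl, tub, tin and brush where they are.

Things in the scene. Friction and masses are not known exactly. Their poses are not given: they have to be found in the camera images.
- stand: Fixed wooden painting spindle. Origin on the table straight below the ratchet wheel's middle; y runs along the shaft (140 mm high) from wheel to orange drum (154 mm across, y 70 to 270, top 217 mm high); x square to it, away from the robot. Base board 160 mm wide, y -40 to 330. Uprights 168 mm high at y 18 to 38 and 300 to 320; green pawl bracket with stop pin at y 12 to 18, up to 210 mm high.
- wheel_hub (a point): Shaft axis at the outer face (y -8 mm of the stand) of the dark steel ratchet wheel: 12 teeth, 120 mm across the tips, teeth 10 mm deep, wheel 16 mm thick; drum and pegs turn with it. Balanced and stiff (0.22 N m, about 5 N at a peg): it stays where it is left.
- wheel (a joint): Wheel turn, rad; grows BACKWARD (its top moves along the stand's +x). 0 = a tooth bears on the dropped pawl, which blocks it there; it starts 0.04 to 0.12 below 0 (play). One notch is 0.524: there the next tooth bears. With the wheel at 0.38 to 0.51 the pawl drops fully in; beyond 0.525 it would land on top of a tooth.
- pawl (a joint): Turn of the yellow pawl, rad. 0 = down in the teeth, 0.873 = thrown back on its stop, clear of the wheel. Its pivot, along y, lies at x 66, z 175 mm of the stand. Grows as the lever's ball moves along the stand's +x. Top-heavy: leans 20 degrees to -x when down, 30 to +x when thrown back, tips over by itself beyond about 0.5 and stays on either side; under 1 N moves it.
- pawl_ball (a point): Centre of the red ball (22 mm across) on the pawl's thumb lever (8 mm rod, 75 mm from pivot to ball centre), in the wheel's plane (y 0 of the stand). At x 41, z 245 mm of the stand when the pawl is down; x 104, z 240 mm when it is thrown back.
- peg (a point): Middle of the wooden peg nearest the top of the wheel at the start: 12 mm thick, parallel to the shaft, sticking out of the wheel's outer face from y -8 to -58 mm of the stand (this point at y -35), 42 mm from the shaft axis. At wheel joint 0 it is 15 degrees before the top, on the stand's -x side. Three more stand 90, 180 and 270 degrees round.
- pot_blue: Paint pot with blue cap, 40 mm across, 58 mm high; origin at its underside. Stands near the spindle; to be left alone.
- pot_red: Paint pot with red cap, 40 mm across, 58 mm high. To be left alone.
- pot_green: Paint pot with green cap, 40 mm across, 58 mm high. To be left alone.
- tub: White tub with lid, 86 mm across, 115 mm high. To be left alone.
- bowl: Red mixing bowl, 110 mm across, 45 mm high. To be left alone.
- brush: Flat paint brush, 200 mm long, blue handle, lying on the table. To be left alone.
- tin: Paint tin with a yellow band, 66 mm across, 89 mm high. To be left alone.

How it is judged (in metres and radians):
On the way, in this order (a step that is already met when the one before it is completed fails the run):
1. the pawl is lifted out of the teeth and tipped over before the wheel is turned back (value of joint pawl above 0.6 rad and value of joint wheel below 0.2 rad), for 0.2 s.
2. with the pawl lifted, the wheel is pushed back so that a tooth passes under it (value of joint pawl above 0.6 rad and value of joint wheel above 0.2 rad), for 0.2 s.
At the end, for the whole second after the job is handed in: The pawl is down in the teeth (joint under 0.1 rad), one notch back: the wheel joint stands at rest between 0.34 and 0.56 rad (bearing on the pawl at 0.524) (value of joint pawl below 0.1 rad and value of joint wheel between 0.34 and 0.56 rad and velocity of joint wheel between -0.05 and 0.05 rad/s); the robot touches nothing.
It fails at once if a pot, the tub, bowl, tin or brush is moved by more than 25 mm or picked up (distance of any of pot_blue, pot_red, pot_green, tub, bowl, brush, tin from where it was at the start of the episode above 0.025 m).
It fails at once if the spindle is forced: pushed with more than 40 N (contact force between any of the fingers, the arm and stand above 40 N).
It fails at once if the wheel is turned back well past one notch (value of joint wheel above 0.85 rad).
It also fails if it takes over 48 s, if anything falls off the work surface, if the arm or the gripper's body presses on something with over 40 N, if the wrist force passes 120 N, or if a joint passes its speed limit or range.

## Working session

There is one attempt and no reset: what is moved stays moved. The work goes in short steps, Python scripts to look and compute and a tool call to move; the robot and the scene stay as the last step left them, time stands still between calls to the robot, and variables do not carry over. Pictures are saved under pics/ and viewed, and the job is handed in when it is done.

Besides the shell and the picture viewer there is one more tool, called after ">>>" as name(argument=value, ...) on one line, values as JSON. play_rows: Moves the arm, as the interface text tells. Its arguments: {"type":"object","properties":{"targets":{"type":"array"}},"required":["targets"]}

```bash
mkdir -p pics; python3 - <<'E'
from cell import *
import cv2,numpy as np
s=read_state();print(s)
for n in("scene","top"):
    p,d=get_image(n);cv2.imwrite(f"pics/{n}0.png",p);np.savez(f"{n}0.npz",p=p,d=d)
    print(calibration(n))
E
```

```text
{'clock': 0.0, 'qpos': array([-1.25679892,  0.62934231,  0.0384222 ,  1.51838088, -0.02700315,
        0.99629265, -0.01996933]), 'qd': array([ 5.07464182e-04,  9.41802222e-05,  1.76160628e-04,  8.40098095e-04,
        1.32351196e-03,  1.17097282e-03, -7.45370222e-05]), 'tau': array([-6.89482258e-04, -5.63395894e+01,  1.22626573e+00, -1.93448335e+01,
        1.10533781e-02,  1.06269532e-02,  1.31328991e-05]), 'eef_pos': array([240.70406236, 603.11057474, 230.38707859]), 'tool_rot': array([3.14158172e+00, 1.90583473e-03, 1.19104355e+00]), 'force': array([ 0.17004903, -0.54939094, -0.02332639]), 'torque': array([ 0.00595068, -0.02331026,  0.03558352]), 'width': 85.49920005402382}
{'K': array([[460.54429303,   0.        , 323.19693026],
       [  0.        , 460.54429303, 224.10432299],
       [  0.        ,   0.        ,   1.        ]]), 'R': array([[ 0.67227146,  0.74030277,  0.00170321],
       [ 0.56786695, -0.51420315, -0.64274587],
       [-0.47495075,  0.4330669 , -0.76607757]]), 't': array([-310.22414363, -289.57599097, 1214.72944767])}
{'K': array([[511.81916075,   0.        , 312.00324246],
       [  0.        , 511.81916075, 242.21670512],
       [  0.        ,   0.        ,   1.        ]]), 'R': array([[ 0.0102311 , -0.99992631, -0.00653411],
       [-0.98814852, -0.00910929, -0.15323029],
       [ 0.15315948,  0.00802438, -0.9881689 ]]), 't': array([-112.6699996 ,  564.96348213, 1013.09611591])}
```

View pics/scene0.png

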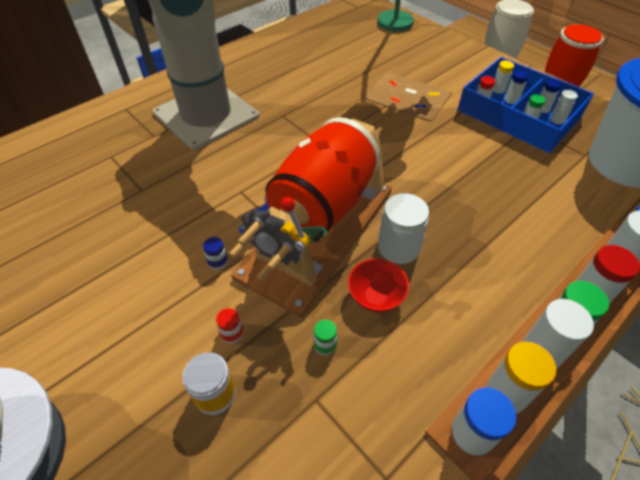

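View pics/top0.png

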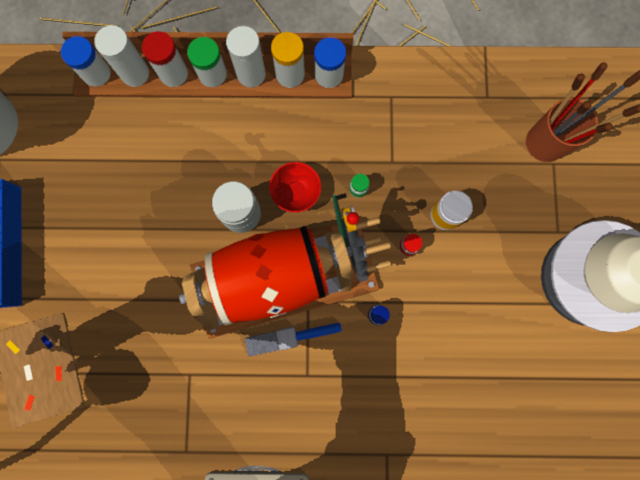

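The scene view shows the spindle with the red ball at about (288,203), wheel at about (268,240). In the top view the ball is at about (352,218), wheel around (355,255), with the outer side facing right (world -y). Now I'll zoom in and measure.

```bash
cat > h.py <<'E'
from cell import *
import cv2,numpy as np
C={n:calibration(n) for n in("scene","top")}
def ray(n,u,v):
    c=C[n];d=c["R"].T@np.linalg.solve(c["K"],[u,v,1.]);return -c["R"].T@c["t"],d
def dep(n,u,v,z): o,d=ray(n,u,v);return o+d*z
def plane(n,u,v,z): o,d=ray(n,u,v);return o+d*(z-o[2])/d[2]
def tri(a,b):
    o1,d1=ray("scene",*a);o2,d2=ray("top",*b)
    d1=d1/np.linalg.norm(d1);d2=d2/np.linalg.norm(d2)
    s=np.linalg.lstsq(np.c_[d1,-d2],o2-o1,rcond=None)[0]
    p,q=o1+s[0]*d1,o2+s[1]*d2;return (p+q)/2,np.linalg.norm(p-q)
def proj(n,X):
    c=C[n];p=c["K"]@(c["R"]@np.asarray(X,float)+c["t"]);return p[:2]/p[2]
E
python3 - <<'E'
from h import *
for n,(x0,y0,w,h) in dict(scene=(190,170,200,150),top=(290,170,160,120)).items():
    p=np.load(n+"0.npz")["p"];f=800//w
    cv2.imwrite(f"pics/{n}_z.png",cv2.resize(p[y0:y0+h,x0:x0+w],None,fx=f,fy=f,interpolation=cv2.INTER_CUBIC))
E
```

```text
(no output)
```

View pics/scene_z.png

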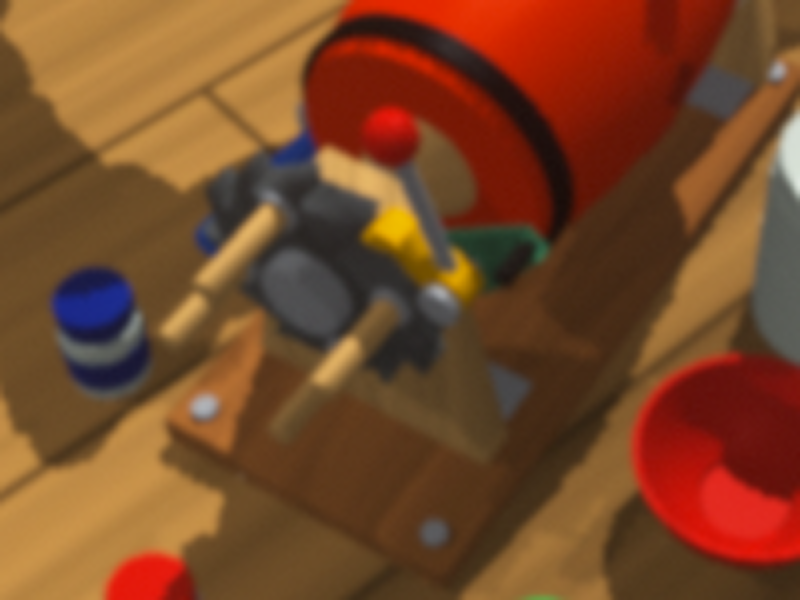

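View pics/top_z.png

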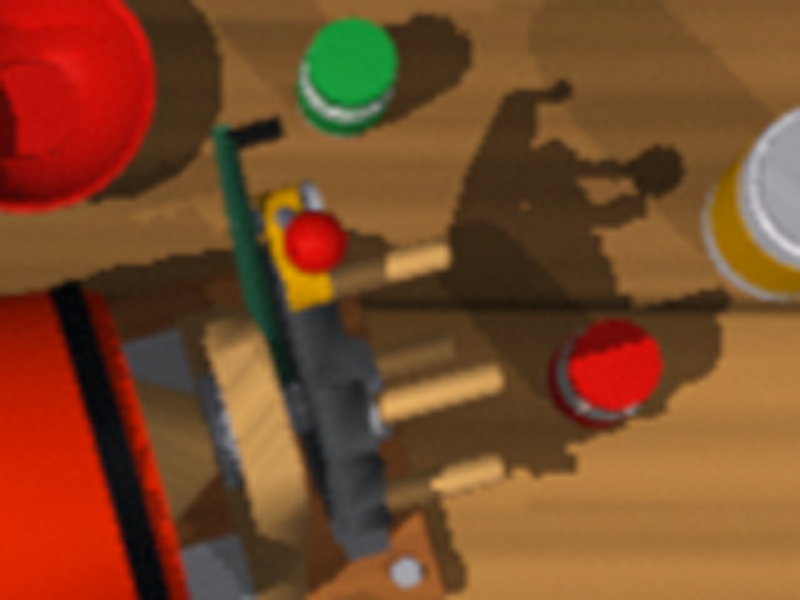

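```bash
python3 - <<'E'
from h import *
from scipy.optimize import least_squares
S=lambda u,v:(190+(u-1.5)/4,170+(v-1.5)/4); T=lambda u,v:(290+(u-2)/5,170+(v-2)/5)
D={n:np.load(n+"0.npz") for n in C}
def mask(n,x0,y0,x1,y1,lo,hi):
    p=cv2.cvtColor(D[n]["p"],cv2.COLOR_BGR2HSV);m=cv2.inRange(p,lo,hi);m2=m*0;m2[y0:y1,x0:x1]=m[y0:y1,x0:x1];return m2
cs=[]
for n,b in(("scene",(279,194,297,212)),("top",(344,209,362,228))):
    m=mask(n,*b,(0,190,90),(6,255,255));c=max(cv2.findContours(m,0,1)[0],key=cv2.contourArea)
    (x,y),r=cv2.minEnclosingCircle(c);print(n,x,y,r);cs.append((x,y))
    d=D[n]["d"][int(y),int(x)];q=dep(n,x,y,d);print("depth pt",q)
print("ball",tri(*cs))
print("peg tip",tri(S(172,332),T(500,378)))
print("peg base",tri(S(275,212),T(380,410)))
print("bolt nr",tri(S(204,407),T(405,572)))
print("hub",[dep("scene",*S(305,292),D["scene"]["d"][int(S(305,292)[1]),int(S(305,292)[0])])])
print("bolt2 ", plane("scene",*S(434,532),22), "bolt far",plane("scene",*S(778,70),22))
# drum
pts=[]
for n,b in(("scene",(262,115,385,240)),("top",(200,225,330,330))):
    m=mask(n,*b,(0,190,60),(12,255,255));v,u=np.nonzero(m)
    d=D[n]["d"][v,u];k=d>0
    c=C[n];r=np.linalg.solve(c["K"],np.c_[u,v,u*0+1][k].T)*d[k]
    P=(c["R"].T@(r-c["t"][:,None])).T
    P=P[(P[:,2]>150)&(P[:,2]<235)];print(n,len(P),P.min(0),P.max(0));pts.append(P)
for P in pts+[np.vstack(pts)]:
    def f(a):
        w=a[1]; n2=np.array([np.cos(w),np.sin(w)]); # n2 = stand x axis
        return np.hypot(P[:,:2]@n2-a[0],P[:,2]-a[2])-a[3]
    r=least_squares(f,[np.median(P[:,0]),0.,140,77],loss="soft_l1",f_scale=2);print("drum ax dist,yaw,z,r",r.x,np.std(r.fun))
E
```

```text
scene 287.5 200.5 10.700567245483398
depth pt [ 577.76125557 -176.26484132  254.2976525 ]
top 352.97369384765625 217.6052703857422 6.185698986053467
depth pt [ 575.15331748 -176.35572891  254.63254983]
ball (array([ 576.00324683, -175.89897868,  252.46777058]), np.float64(1.470742090794859))
peg tip (array([ 540.3085542 , -255.3102378 ,  163.03722668]), np.float64(12.694643173761648))
peg base (array([ 528.93400011, -203.03156892,  182.65114204]), np.float64(2.1722257892964705))
bolt nr (array([ 482.62816611, -229.84805811,   20.84544131]), np.float64(0.18814738180886803))
hub [array([ 548.48344692, -205.35048067,  151.45942039])]
bolt2  [ 607.55070458 -193.42787119   22.        ] bolt far [513.04270713 133.99528941  22.        ]
scene 6098 [ 415.56430691 -136.90102275  150.01213086] [577.38608064  70.98722996 220.66501631]
top 7419 [ 401.98480799 -136.19316009  150.01672583] [575.93022114  72.54615152 222.29759246]
drum ax dist,yaw,z,r [ 5.18959308e+02 -5.36093788e-02  1.37112952e+02  7.34578227e+01] 15.063603829515497
drum ax dist,yaw,z,r [4.62082426e+02 2.88833118e-01 1.39727418e+02 7.31343388e+01] 3.6468432954829484
drum ax dist,yaw,z,r [4.64756717e+02 2.75098289e-01 1.39716572e+02 7.27174395e+01] 7.034613199978715
```

Yaw of the stand comes out as 0.282 by the bolts and 0.275 to 0.289 by the drum. The origin from the bolts, about (538,-187), predicts the ball at (577,-176), and I measured (576,-176). These agree. Next I refine the ball, work out the stand coordinates of everything and plan the approach arc.

```bash
cat >> h.py <<'E'
from scipy.spatial.transform import Rotation as Ro
YAW=0.282; O=np.array([537.3,-187.3,0.]); RS=Ro.from_euler('z',YAW).as_matrix()
w2s=lambda p:RS.T@(np.asarray(p)-O); s2w=lambda p:RS@np.asarray(p,float)+O
TY=YAW-np.pi/2   # tool x=-stand y, tool y=-stand x
def here():
    s=read_state();R=Ro.from_euler('xyz',s["tool_rot"]);p=s["eef_pos"]
    e=R.inv()*Ro.from_euler('xyz',[np.pi,0,TY])
    print("t",round(s["clock"],2),"stand",w2s(p).round(1),"world",p.round(1),"F(stand)",(RS.T@s["force"]).round(1),"w",round(s["width"],1),"turn err(tool deg)",np.degrees(e.as_rotvec()).round(1))
    return s,R
E
python3 - <<'E'
from h import *
print("ball",tri((287.4,203.6),(352.9,217.9)),w2s(tri((287.4,203.6),(352.9,217.9))[0]))
s,R=here()
# arc plan: cylindrical interpolation at z 350
p0=s["eef_pos"];p1=s2w([-25,0,330]);N=16
a0,a1=np.arctan2(p0[1],p0[0]),np.arctan2(p1[1],p1[0]);r0,r1=np.hypot(*p0[:2]),np.hypot(*p1[:2])
y0=s["tool_rot"][2];dy=(TY-y0)
p=p0;y=y0
for k in range(1,N+1):
    f=k/N;a=a0+f*(a1-a0);r=r0+f*(r1-r0);z=p0[2]+min(1,f*2.5)*(330-p0[2])
    q=np.array([r*np.cos(a),r*np.sin(a),z]);yy=y0+f*dy
    R=Ro.from_euler('xyz',[np.pi,0,y]);print(k,R.inv().apply(q-p).round(1),round(-np.degrees(dy)/N,2));p=q;y=yy
E
```

```text
ball (array([ 576.49556372, -176.48317771,  246.69102031]), np.float64(0.7831449524141243)) [ 40.6574456   -0.51766541 246.69102031]
t 0.1 stand [-64.9 841.8 230.5] world [240.7 603.2 230.5] F(stand) [-0.  -0.4 -0. ] w 85.5 turn err(tool deg) [1.000e-01 0.000e+00 1.421e+02]
1 [ -9.3  62.3 -15.6] 8.88
2 [ -5.7  62.1 -15.6] 8.88
3 [ -2.1  61.8 -15.6] 8.88
4 [  1.4  61.2 -15.6] 8.88
5 [  4.8  60.4 -15.6] 8.88
6 [  8.1  59.4 -15.6] 8.88
7 [11.4 58.3 -6.2] 8.88
8 [14.5 56.9  0. ] 8.88
9 [17.6 55.4  0. ] 8.88
10 [20.5 53.8  0. ] 8.88
11 [23.2 52.   0. ] 8.88
12 [25.9 50.   0. ] 8.88
13 [28.4 48.   0. ] 8.88
14 [30.7 45.8  0. ] 8.88
15 [32.9 43.5  0. ] 8.88
16 [34.9 41.1  0. ] 8.88
```

The ball measures (40.7, -0.5, 246.7) in the stand frame, against (41, 0, 245) in the text. Moving along the arc.

>>> play_rows(targets=[{"slide": [-8, 56, -18], "turn": [0, 0, 8.9], "hand": 0}, {"slide": [-5, 57, -18], "turn": [0, 0, 8.9], "hand": 0}, {"slide": [-2, 57, -18], "turn": [0, 0, 8.9], "hand": 0}, {"slide": [1, 57, -18], "turn": [0, 0, 8.9], "hand": 0}, {"slide": [5, 57, -18], "turn": [0, 0, 8.9], "hand": 0}])

```text
clock: 0.72
eef_pos: [453.7, 415.4, 321.4]
tool_rot: [3.141, 0.0, 0.409]
force: [1.2, 0.5, 0.3]
width: 0.1
```

>>> play_rows(targets=[{"slide": [8, 58, -10], "turn": [0, 0, 8.9], "hand": 0}, {"slide": [11, 58, 0], "turn": [0, 0, 8.9], "hand": 0}, {"slide": [14, 57, 0], "turn": [0, 0, 8.9], "hand": 0}, {"slide": [17, 55, 0], "turn": [0, 0, 8.9], "hand": 0}, {"slide": [20, 54, 0], "turn": [0, 0, 8.9], "hand": 0}])

```text
clock: 1.35
eef_pos: [551.5, 144.0, 330.9]
tool_rot: [3.141, 0.0, -0.367]
force: [0.1, 0.2, 0.9]
width: 0.2
```

>>> play_rows(targets=[{"slide": [23, 52, 0], "turn": [0, 0, 8.9], "hand": 0}, {"slide": [26, 50, 0], "turn": [0, 0, 8.9], "hand": 0}, {"slide": [28, 48, 0], "turn": [0, 0, 8.9], "hand": 0}, {"slide": [31, 46, 0], "turn": [0, 0, 8.9], "hand": 0}, {"slide": [33, 43, 0], "turn": [0, 0, 8.9], "hand": 0}])

```text
clock: 1.98
eef_pos: [513.0, -129.2, 331.1]
tool_rot: [3.141, -0.0, -1.144]
force: [1.7, -0.6, 0.5]
width: 0.2
```

```bash
python3 -c "
from h import *
here()"
```

```text
t 1.98 stand [ -7.1  62.6 331.1] world [ 513.  -129.2  331.1] F(stand) [ 1.4 -1.1  0.5] w 0.2 turn err(tool deg) [ 0.  -0.   8.3]
```

>>> play_rows(targets=[{"slide": [0, 15, 0], "turn": [0, 0, 8.3], "hand": 0}, {"slide": [45, 0, 0], "turn": [0, 0, 0], "hand": 0}, {"slide": [15, 0, 20], "turn": [0, 0, 0], "hand": 0}, {"slide": [0, 0, 40], "turn": [0, 0, 0], "hand": 0}, {"slide": [0, 0, 0], "turn": [0, 0, 0], "hand": 0}])

```text
clock: 2.6
eef_pos: [515.1, -190.1, 268.8]
tool_rot: [3.136, 0.004, -1.284]
force: [-0.4, 0.7, 0.8]
width: 0.1
```

```bash
python3 - <<'E'
from h import *
here()
for n,(x0,y0,w,h) in dict(scene=(190,120,200,150),top=(290,150,160,120)).items():
    p,_=get_image(n);f=600//w
    cv2.imwrite(f"pics/{n}_1.png",cv2.resize(p[y0:y0+h,x0:x0+w],None,fx=f,fy=f,interpolation=cv2.INTER_CUBIC))
E
```

```text
t 2.6 stand [-22.1   3.5 268.8] world [ 515.1 -190.1  268.8] F(stand) [-0.2  0.8  0.8] w 0.1 turn err(tool deg) [0.3 0.2 0.3]
```

View pics/scene_1.png

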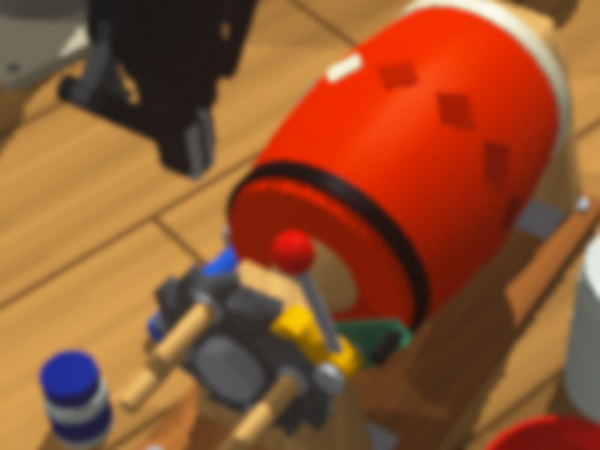

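View pics/top_1.png

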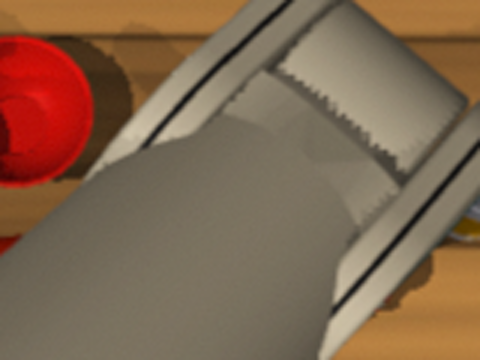

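The scene view shows the closed fingertip (crop (195,170)) clear on the robot side of the ball (crop (293,250)). The arm covers the top view. Next I descend and push the ball gently.

>>> play_rows(targets=[{"slide": [3.5, 0, 30], "turn": [0, 0, 0], "hand": 0}, {"slide": [0, -20, 0], "turn": [0, 0, 0], "hand": 0}, {"slide": [0, -14, 0], "turn": [0, 0, 0], "hand": 0}, {"slide": [0, -8, 0], "turn": [0, 0, 0], "hand": 0}, {"slide": [0, -8, 0], "turn": [0, 0, 0], "hand": 0}])

```text
clock: 3.32
eef_pos: [566.3, -180.6, 242.0]
tool_rot: [-3.141, -0.001, -1.284]
force: [-0.3, 0.3, 1.7]
width: 0.3
```

```bash
cat > look.py <<'E'
from h import *
import sys
here();n=sys.argv[1]
for c,(x0,y0,w,h) in dict(scene=(190,120,200,150),top=(290,150,160,120)).items():
    if c not in sys.argv[2:]:continue
    p,d=get_image(c);np.savez(f"{c}_{n}.npz",p=p,d=d);f=800//w
    cv2.imwrite(f"pics/{c}_{n}.png",cv2.resize(p[y0:y0+h,x0:x0+w],None,fx=f,fy=f,interpolation=cv2.INTER_CUBIC))
E
python3 look.py 2 scene
```

```text
t 3.33 stand [ 29.8  -1.7 242. ] world [ 566.3 -180.6  242. ] F(stand) [-0.2  0.4  1.7] w 0.3 turn err(tool deg) [-0.  -0.   0.3]
```

View pics/scene_2.png

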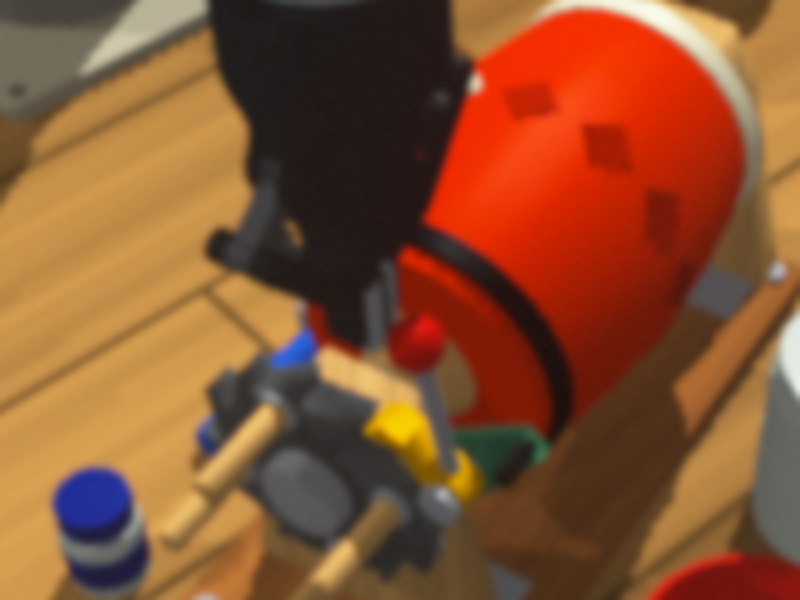

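The finger is on the ball, which has started to move (crop (390,335) to (417,340)). I'll keep pushing.

>>> play_rows(targets=[{"slide": [-1, -9, 2], "turn": [0, 0, 0], "hand": 0}, {"slide": [0, -9, 1], "turn": [0, 0, 0], "hand": 0}, {"slide": [0, -9, 0], "turn": [0, 0, 0], "hand": 0}, {"slide": [0, -9, 0], "turn": [0, 0, 0], "hand": 0}, {"slide": [0, -9, 0], "turn": [0, 0, 0], "hand": 0}])

```text
clock: 4.0
eef_pos: [609.5, -166.6, 238.3]
tool_rot: [3.142, -0.0, -1.284]
force: [0.5, 0.5, 0.3]
width: 0.1
```

>>> play_rows(targets=[{"slide": [0, 0, 0], "turn": [0, 0, 0], "hand": 0}, {"slide": [0, 0, 0], "turn": [0, 0, 0], "hand": 0}, {"slide": [0, 25, 0], "turn": [0, 0, 0], "hand": 0}, {"slide": [0, 40, 0], "turn": [0, 0, 0], "hand": 0}, {"slide": [0, 0, 0], "turn": [0, 0, 0], "hand": 0}])

```text
clock: 4.62
eef_pos: [543.2, -187.0, 238.9]
tool_rot: [3.14, 0.001, -1.289]
force: [0.5, -0.5, 0.9]
width: -0.1
```

```bash
python3 look.py 3 scene
```

```text
t 4.62 stand [  5.7  -1.3 238.9] world [ 543.2 -187.   238.9] F(stand) [ 0.3 -0.6  0.9] w -0.1 turn err(tool deg) [ 0.1  0.  -0. ]
```

View pics/scene_3.png

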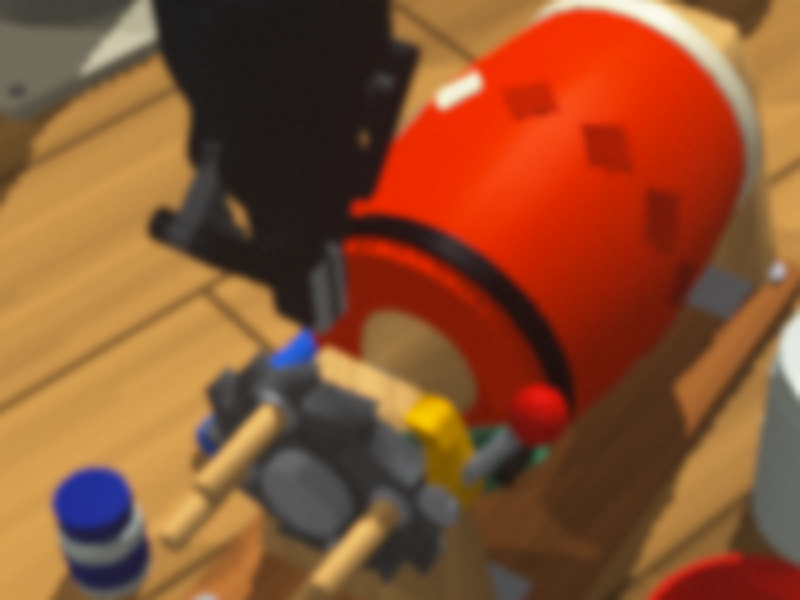

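The pawl is thrown back, with the ball now at crop (538,413) and the wheel unmoved. Next the finger goes in front of the top peg.

>>> play_rows(targets=[{"slide": [0, 55, 0], "turn": [0, 0, 0], "hand": 0}, {"slide": [39, 0, 0], "turn": [0, 0, 0], "hand": 0}, {"slide": [0, 0, 45], "turn": [0, 0, 0], "hand": 0}, {"slide": [0, 0, 28], "turn": [0, 0, 0], "hand": 0}, {"slide": [0, 0, 0], "turn": [0, 0, 0], "hand": 0}])

```text
clock: 5.3
eef_pos: [504.5, -237.1, 163.6]
tool_rot: [3.139, 0.003, -1.283]
force: [0.2, 0.1, -0.3]
width: -0.1
```

```bash
python3 look.py 4 scene
```

```text
t 5.3 stand [-45.4 -38.7 163.6] world [ 504.5 -237.1  163.6] F(stand) [ 0.3  0.1 -0.3] w -0.1 turn err(tool deg) [0.2 0.2 0.3]
```

View pics/scene_4.png

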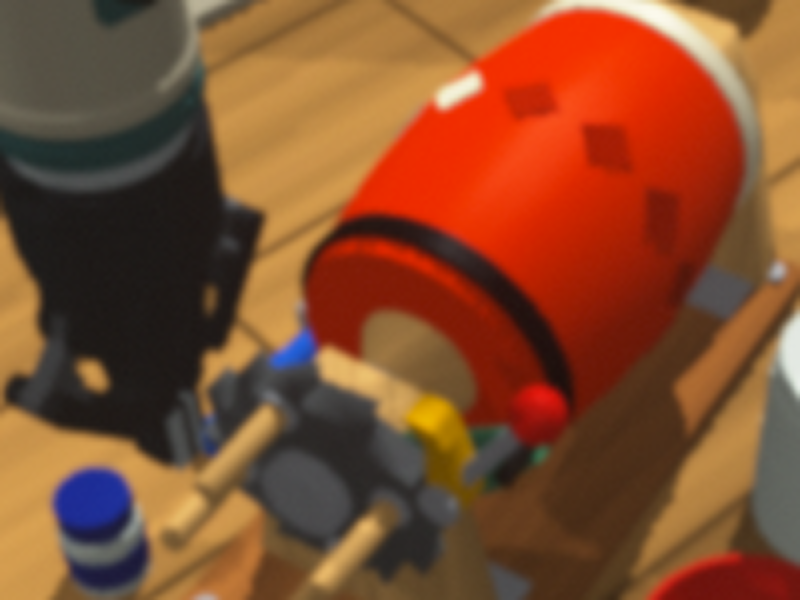

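The fingertip is at crop (180,440), just short of the peg on its -x side. I push in small steps and watch the force to catch the contact.

>>> play_rows(targets=[{"slide": [0, -8, 0], "turn": [0, 0, 0], "hand": 0}, {"slide": [0, -3, 0], "turn": [0, 0, 0], "hand": 0}, {"slide": [0, 0, 0], "turn": [0, 0, 0], "hand": 0}])

```text
clock: 5.72
eef_pos: [516.2, -234.8, 166.0]
tool_rot: [-3.14, -0.001, -1.283]
force: [-0.6, -0.3, -0.3]
width: -0.0
```

>>> play_rows(targets=[{"slide": [0, -2, 0], "turn": [0, 0, 0], "hand": 0}])

```text
clock: 5.85
eef_pos: [517.3, -234.5, 165.7]
tool_rot: [-3.141, -0.0, -1.284]
force: [0.7, 0.3, -0.7]
width: -0.2
```

>>> play_rows(targets=[{"slide": [0, -2, 0], "turn": [0, 0, 0], "hand": 0}])

```text
clock: 5.98
eef_pos: [519.3, -233.9, 165.4]
tool_rot: [-3.141, 0.0, -1.284]
force: [-0.2, -0.4, 1.2]
width: -0.2
```

>>> play_rows(targets=[{"slide": [0, -2, 0], "turn": [0, 0, 0], "hand": 0}])

```text
clock: 6.1
eef_pos: [520.0, -233.7, 165.3]
tool_rot: [3.14, 0.001, -1.284]
force: [-5.4, -1.6, 3.1]
width: 0.1
```

>>> play_rows(targets=[{"slide": [0, -2, 0], "turn": [0, 0, 0], "hand": 0}])

```text
clock: 6.22
eef_pos: [520.1, -233.6, 165.3]
tool_rot: [3.137, 0.002, -1.285]
force: [-9.1, -1.1, 8.0]
width: -0.0
```

```bash
python3 -c "
from h import *
here()"
```

```text
t 6.22 stand [-29.4 -39.7 165.3] world [ 520.1 -233.6  165.3] F(stand) [-9.   1.5  8. ] w -0.0 turn err(tool deg) [0.3 0.1 0.2]
```

Contact is at TCP x≈-29.5. There is also an upward force, so I look before pushing harder.

```bash
python3 look.py 5 scene top
```

```text
t 6.22 stand [-29.4 -39.7 165.3] world [ 520.1 -233.6  165.3] F(stand) [-9.   1.5  8. ] w -0.0 turn err(tool deg) [0.3 0.1 0.2]
```

View pics/scene_5.png

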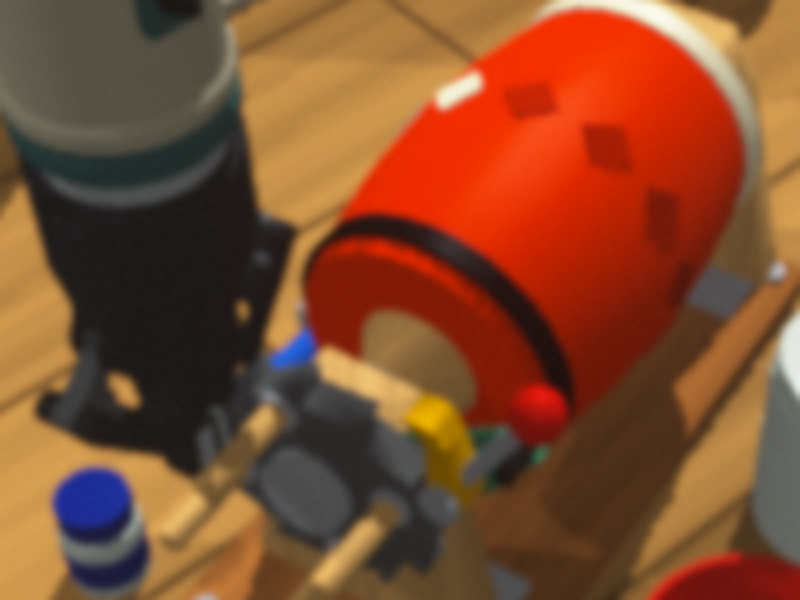

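The finger sits squarely behind the peg. The upward force is friction, because the peg rises as it moves, and the torque balance gives about 0.21 N m. I'll follow the peg's arc with a slight rise.

>>> play_rows(targets=[{"slide": [0, -1.5, -1], "turn": [0, 0, 0], "hand": 0}, {"slide": [0, -1.5, -0.5], "turn": [0, 0, 0], "hand": 0}])

```text
clock: 6.58
eef_pos: [523.0, -232.8, 166.5]
tool_rot: [3.137, 0.001, -1.286]
force: [-5.8, -0.7, 3.3]
width: 0.3
```

>>> play_rows(targets=[{"slide": [0, -2, -0.5], "turn": [0, 0, 0], "hand": 0}, {"slide": [0, -2, -0.5], "turn": [0, 0, 0], "hand": 0}])

```text
clock: 6.82
eef_pos: [526.8, -231.7, 167.8]
tool_rot: [3.137, 0.002, -1.286]
force: [-7.5, -0.2, 5.6]
width: 0.1
```

>>> play_rows(targets=[{"slide": [0, -2, -0.3], "turn": [0, 0, 0], "hand": 0}, {"slide": [0, -2, -0.3], "turn": [0, 0, 0], "hand": 0}])

```text
clock: 7.08
eef_pos: [531.1, -230.5, 168.5]
tool_rot: [3.138, 0.001, -1.286]
force: [-7.6, -0.9, 5.4]
width: 0.1
```

```bash
python3 look.py 6 scene
```

```text
t 7.08 stand [-18.  -39.8 168.5] world [ 531.1 -230.5  168.5] F(stand) [-7.6  1.3  5.4] w 0.1 turn err(tool deg) [0.2 0.1 0.2]
```

View pics/scene_6.png

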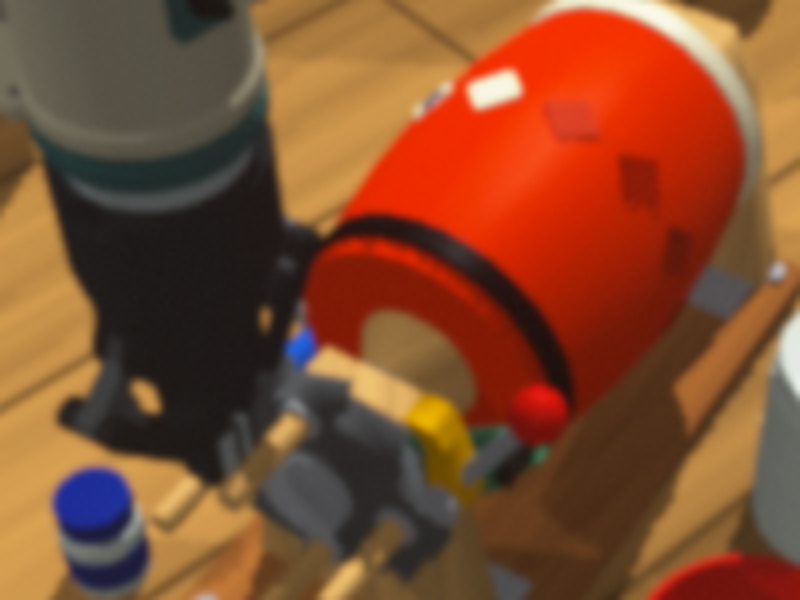

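The wheel turns with the peg and the drum's white diamond moved with it. By kinematics it is at about 0.24. I push on and check the angle by the diamond.

>>> play_rows(targets=[{"slide": [0, -2, -0.2], "turn": [0, 0, 0], "hand": 0}, {"slide": [0, -2, 0], "turn": [0, 0, 0], "hand": 0}, {"slide": [0, -2, 0], "turn": [0, 0, 0], "hand": 0}])

```text
clock: 7.5
eef_pos: [537.2, -228.8, 168.7]
tool_rot: [3.138, 0.001, -1.285]
force: [-6.3, -0.7, 4.8]
width: 0.0
```

```bash
python3 look.py 7 scene; cat > ang.py <<'E'
from h import *
import sys
def ang(f,x0=280,y0=128,x1=330,y1=155):
    D=np.load(f);h=cv2.cvtColor(D["p"],cv2.COLOR_BGR2HSV);m=((h[...,1]<130)&(h[...,2]>150)).astype(np.uint8)
    k=m*0;k[y0:y1,x0:x1]=m[y0:y1,x0:x1]
    for c in cv2.findContours(k,0,1)[0]:
        if cv2.contourArea(c)<15:continue
        M=cv2.moments(c);u,v=M["m10"]/M["m00"],M["m01"]/M["m00"]
        q=dep("scene",u,v,np.median(D["d"][int(v)-1:int(v)+2,int(u)-1:int(u)+2]));s=w2s(q)
        print(f,round(u,1),round(v,1),"stand",s.round(1),"angle",round(np.arctan2(s[0],s[2]-140),3))
for f in sys.argv[1:]:ang(f)
E
python3 ang.py scene0.npz scene_3.npz scene_5.npz scene_6.npz scene_7.npz
```

```text
t 7.5 stand [-11.6 -39.9 168.7] world [ 537.2 -228.8  168.7] F(stand) [-6.2  1.1  4.8] w 0.0 turn err(tool deg) [0.2 0.1 0.2]
scene0.npz 303.9 142.1 stand [-45.2 173.3 201.1] angle -0.637
scene_3.npz 303.8 142.1 stand [-45.2 173.2 201.3] angle -0.635
scene_5.npz 303.8 142.1 stand [-45.3 173.4 201.1] angle -0.639
scene_6.npz 297.7 144.1 stand [-1.909e+02  3.573e+02 -1.000e-01] angle -2.204
scene_6.npz 313.1 141.9 stand [-24.2 171.7 211.8] angle -0.325
scene_7.npz 318.6 143.2 stand [-12.2 171.1 214.7] angle -0.162
scene_7.npz 301.1 142.6 stand [-52.4 174.7 195.8] angle -0.753
```

>>> play_rows(targets=[{"slide": [0, -1.5, 0], "turn": [0, 0, 0], "hand": 0}, {"slide": [0, 0, 0], "turn": [0, 0, 0], "hand": 0}])

```text
clock: 7.8
eef_pos: [539.5, -228.2, 168.7]
tool_rot: [3.14, 0.0, -1.285]
force: [-5.4, -0.7, 5.1]
width: -0.1
```

>>> play_rows(targets=[{"slide": [0, 12, 0.5], "turn": [0, 0, 0], "hand": 0}, {"slide": [0, 25, 0], "turn": [0, 0, 0], "hand": 0}, {"slide": [0, 10, -50], "turn": [0, 0, 0], "hand": 0}, {"slide": [0, 0, -60], "turn": [0, 0, 0], "hand": 0}, {"slide": [0, 0, -20], "turn": [0, 0, 0], "hand": 0}])

```text
clock: 8.43
eef_pos: [496.9, -242.1, 301.6]
tool_rot: [-3.136, -0.004, -1.284]
force: [-0.4, 0.4, 0.2]
width: -0.0
```

```bash
python3 look.py 8 scene top; python3 ang.py scene_8.npz
```

```text
t 8.43 stand [-54.  -41.4 301.6] world [ 496.9 -242.1  301.6] F(stand) [-0.2  0.5  0.2] w -0.0 turn err(tool deg) [-0.3 -0.2  0.3]
scene_8.npz 320.8 143.7 stand [ -7.4 170.6 216. ] angle -0.097
scene_8.npz 302.9 142.2 stand [-47.9 174.1 199.1] angle -0.682
```

View pics/scene_8.png

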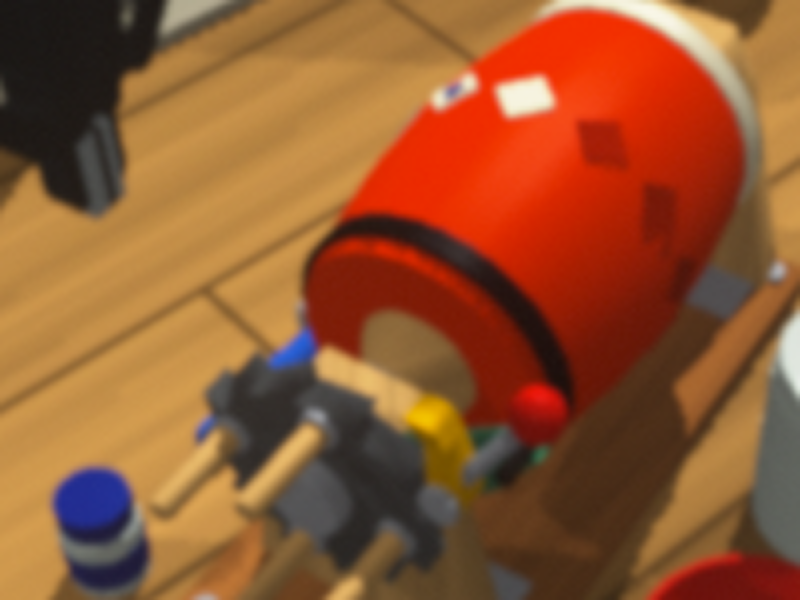

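View pics/top_8.png

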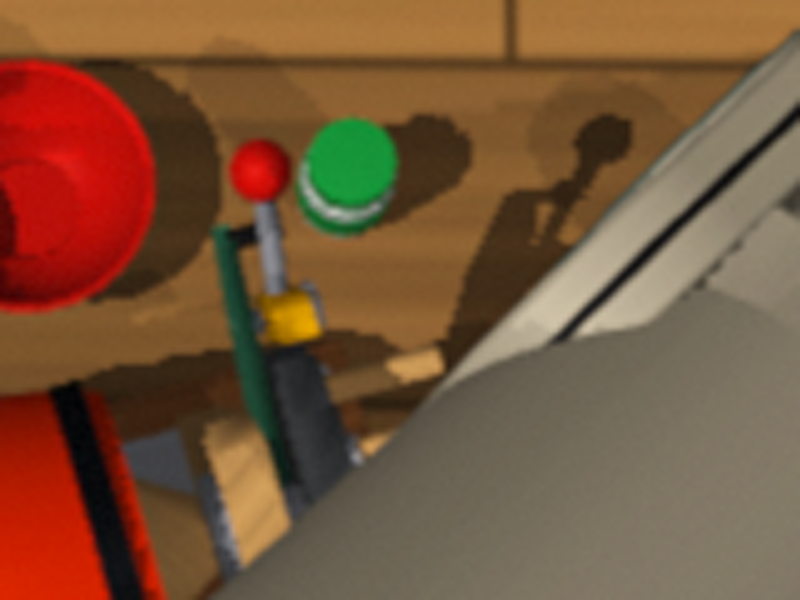

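The robot is clear, the peg is past the top and the ball is still thrown back (top crop (260,170)). As an independent check of the wheel angle I cast the peg-tip rays onto the plane y=-58 of the stand.

```bash
python3 - <<'E'
from h import *
def hit(u,v,y):
    o,d=ray("scene",190+(u-1.5)/4,120+(v-1.5)/4);o=w2s(o);d=RS.T@d
    return o+d*(y-o[1])/d[1]
for nm,u,v,y in[("start tip",172,533,-58),("start base",274,411,-8),("end tip",249,503,-58),("end base",317,423,-8),("end tip L",166,503,-58),("end base L",226,436,-8)]:
    q=hit(u,v,y);print(nm,q.round(1),"r",np.hypot(q[0],q[2]-140).round(1),"wheel",round(np.arctan2(q[0],q[2]-140)+np.radians(15),3))
D={k:np.load(f) for k,f in(("a","scene0.npz"),("b","scene_8.npz"))}
im=[cv2.resize(D[k]["p"][200:275,235:310],None,fx=5,fy=5,interpolation=cv2.INTER_CUBIC) for k in"ab"]
cv2.imwrite("pics/cmp.png",np.hstack(im))
E
```

```text
start tip [-35.6 -58.  137.3] r 35.7 wheel -1.384
start base [-16.   -8.  176.5] r 39.8 wheel -0.15
end tip [ 11.4 -58.  189.9] r 51.2 wheel 0.487
end base [  6.1  -8.  182.8] r 43.3 wheel 0.404
end tip L [-34.7 -58.  158.1] r 39.2 wheel -0.828
end base L [-45.9  -8.  141.5] r 45.9 wheel -1.277
```

View pics/cmp.png

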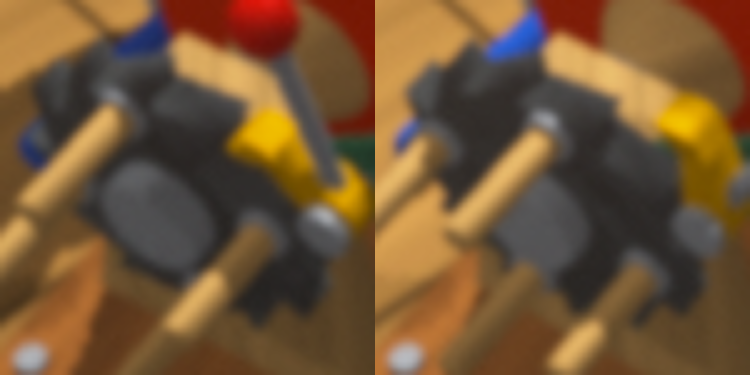

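The estimates agree at about 0.44: 0.447 by kinematics, 0.40 to 0.49 from the peg rays (rough), and 0.48 of turn by matching diamonds. All lie in the 0.38 to 0.51 window. Next I go over the ball to its far side.

>>> play_rows(targets=[{"slide": [0, -50, 0], "turn": [0, 0, 0], "hand": 0}, {"slide": [-20, -50, 0], "turn": [0, 0, 0], "hand": 0}, {"slide": [-20, -50, 0], "turn": [0, 0, 0], "hand": 0}, {"slide": [0, -52, 0], "turn": [0, 0, 0], "hand": 0}, {"slide": [0, 0, 0], "turn": [0, 0, 0], "hand": 0}])

```text
clock: 9.15
eef_pos: [680.8, -141.3, 294.2]
tool_rot: [3.141, 0.003, -1.277]
force: [-0.7, -0.3, -0.5]
width: 0.2
```

```bash
python3 -c "
from h import *
here()"
```

```text
t 9.15 stand [150.6   4.2 294.2] world [ 680.8 -141.3  294.2] F(stand) [-0.7 -0.1 -0.5] w 0.2 turn err(tool deg) [0.1 0.1 0.6]
```

>>> play_rows(targets=[{"slide": [3, 0, 30], "turn": [0, 0, 0], "hand": 0}, {"slide": [0, 0, 27], "turn": [0, 0, 0], "hand": 0}, {"slide": [0, 0, 0], "turn": [0, 0, 0], "hand": 0}])

```text
clock: 9.52
eef_pos: [676.4, -147.9, 237.8]
tool_rot: [3.136, 0.004, -1.285]
force: [-0.2, -0.3, 0.5]
width: 0.1
```

```bash
python3 look.py 9 scene
```

```text
t 9.53 stand [144.6  -0.8 237.8] world [ 676.4 -147.9  237.8] F(stand) [-0.3 -0.3  0.5] w 0.1 turn err(tool deg) [0.3 0.2 0.2]
```

View pics/scene_9.png

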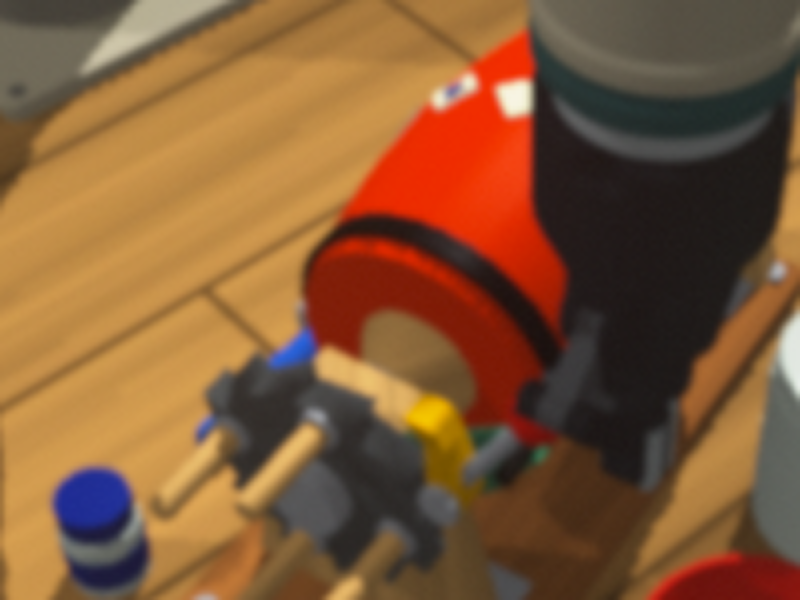

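The finger (crop (630,460)) is behind the ball, and the wheel is unchanged. Now I push the ball back towards the robot.

>>> play_rows(targets=[{"slide": [0, 12, 0], "turn": [0, 0, 0], "hand": 0}, {"slide": [0, 8, 0], "turn": [0, 0, 0], "hand": 0}, {"slide": [0, 8, 0], "turn": [0, 0, 0], "hand": 0}, {"slide": [0, 8, 0], "turn": [0, 0, 0], "hand": 0}, {"slide": [0, 8, 0], "turn": [0, 0, 0], "hand": 0}])

```text
clock: 10.2
eef_pos: [644.7, -159.2, 247.7]
tool_rot: [-3.122, -0.006, -1.281]
force: [10.5, 6.4, 24.7]
width: 0.1
```

>>> play_rows(targets=[{"slide": [0, 8, 0], "turn": [0, 0, 0], "hand": 0}, {"slide": [0, 6, 0], "turn": [0, 0, 0], "hand": 0}, {"slide": [0, 0, 0], "turn": [0, 0, 0], "hand": 0}, {"slide": [0, 0, 0], "turn": [0, 0, 0], "hand": 0}])

```text
clock: 10.7
eef_pos: [633.9, -162.6, 251.6]
tool_rot: [-3.115, -0.007, -1.279]
force: [9.1, 9.1, 36.2]
width: -0.1
```

```bash
python3 look.py 10 scene
```

```text
t 10.7 stand [ 99.7  -3.1 251.6] world [ 633.9 -162.6  251.6] F(stand) [11.2  6.2 36.2] w -0.1 turn err(tool deg) [-1.5 -0.4  0.6]
```

View pics/scene_10.png

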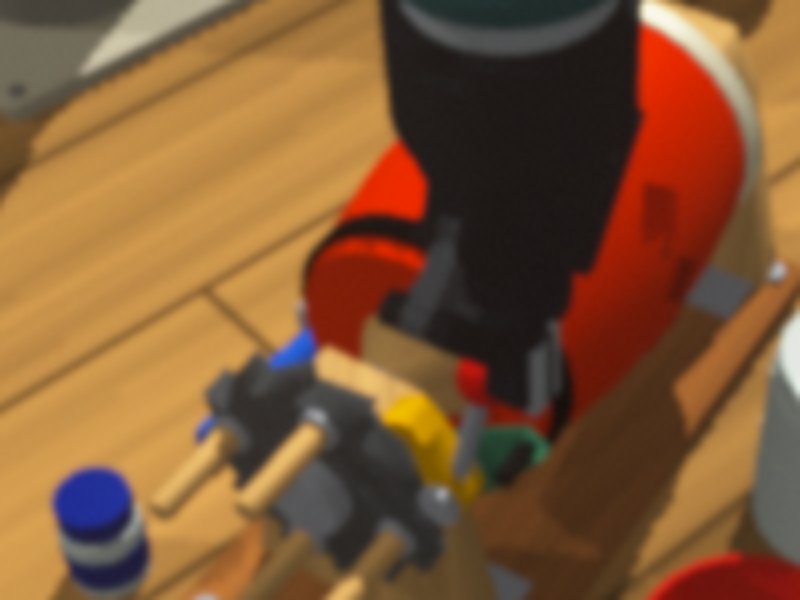

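The ball rises along its arc and friction is carrying the finger up, with 36 N building. I relieve it by following upward.

>>> play_rows(targets=[{"slide": [0, 0, -7], "turn": [0, 0, 0], "hand": 0}])

```text
clock: 10.88
eef_pos: [628.7, -163.8, 254.4]
tool_rot: [-3.128, -0.005, -1.281]
force: [1.6, 0.6, 6.7]
width: -0.2
```

```bash
python3 look.py 11 scene
```

```text
t 10.88 stand [ 94.3  -2.8 254.4] world [ 628.7 -163.8  254.4] F(stand) [1.7 0.1 6.7] w -0.2 turn err(tool deg) [-0.8 -0.3  0.5]
```

View pics/scene_11.png

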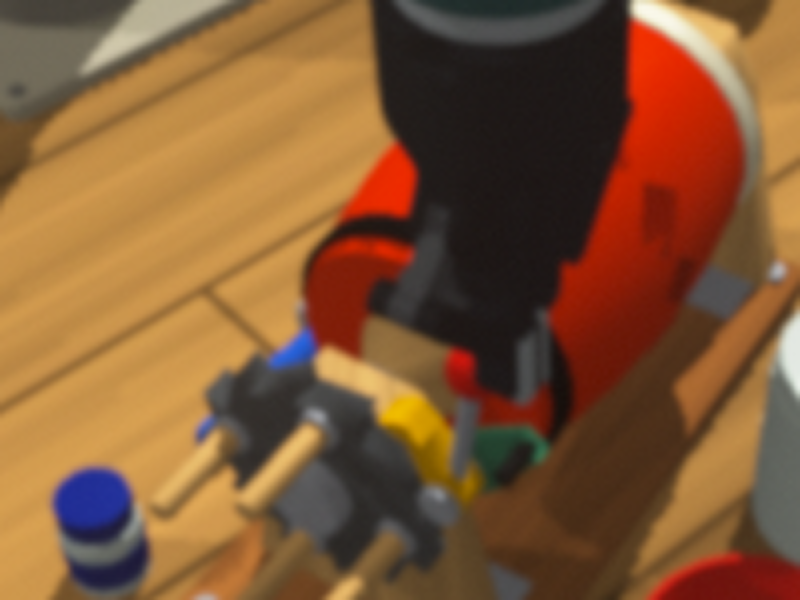

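The force dropped and the ball is past the balance point. I continue gently.

>>> play_rows(targets=[{"slide": [0, 4, -2], "turn": [0, 0, 0], "hand": 0}, {"slide": [0, 4, 0], "turn": [0, 0, 0], "hand": 0}, {"slide": [0, 0, 0], "turn": [0, 0, 0], "hand": 0}])

```text
clock: 11.3
eef_pos: [618.8, -166.9, 255.5]
tool_rot: [-3.131, -0.003, -1.283]
force: [1.4, 4.3, 20.3]
width: 0.1
```

```bash
python3 look.py 12 scene
```

```text
t 11.3 stand [ 83.9  -3.  255.5] world [ 618.8 -166.9  255.5] F(stand) [ 2.5  3.7 20.3] w 0.1 turn err(tool deg) [-0.6 -0.2  0.3]
```

View pics/scene_12.png

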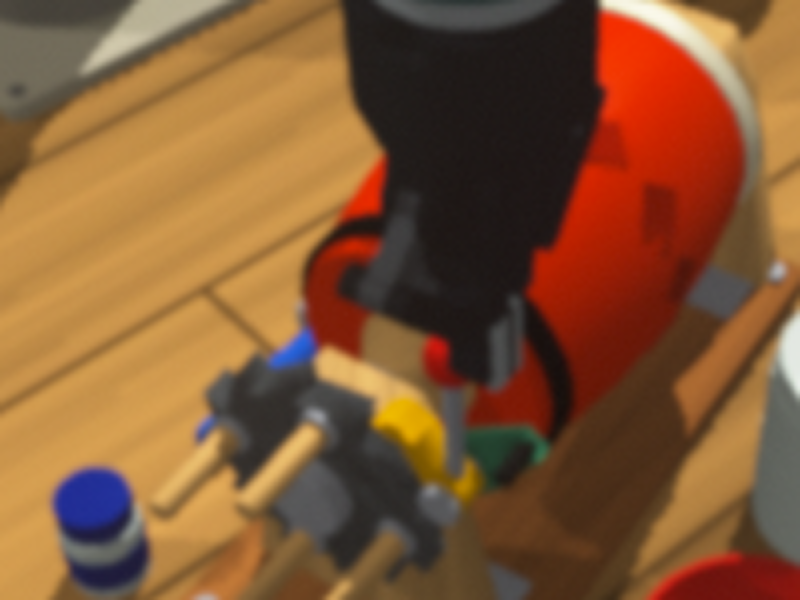

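The finger is bearing down on the ball's upper flank and holding it there. I lift to release it.

>>> play_rows(targets=[{"slide": [0, 0, -5], "turn": [0, 0, 0], "hand": 0}, {"slide": [0, 0, -5], "turn": [0, 0, 0], "hand": 0}, {"slide": [0, 0, -8], "turn": [0, 0, 0], "hand": 0}])

```text
clock: 11.72
eef_pos: [615.0, -166.8, 268.0]
tool_rot: [3.14, 0.001, -1.284]
force: [-0.5, 0.1, 0.2]
width: -0.1
```

```bash
python3 look.py 13 scene
```

```text
t 11.72 stand [ 80.4  -2.  268. ] world [ 615.  -166.8  268. ] F(stand) [-0.5  0.2  0.2] w -0.1 turn err(tool deg) [0.1 0.  0.3]
```

View pics/scene_13.png

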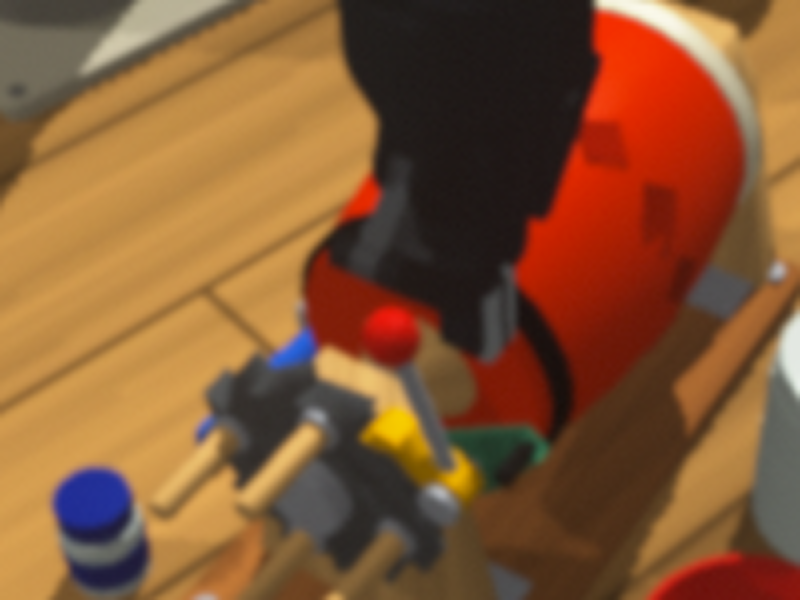

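The ball dropped to crop (390,335), the same place as at the start. I back off and compare precisely in both views.

>>> play_rows(targets=[{"slide": [0, 0, -40], "turn": [0, 0, 0], "hand": 0}, {"slide": [0, 50, -30], "turn": [0, 0, 0], "hand": 0}, {"slide": [0, 60, 0], "turn": [0, 0, 0], "hand": 0}, {"slide": [0, 60, 0], "turn": [0, 0, 0], "hand": 0}, {"slide": [0, 0, 0], "turn": [0, 0, 0], "hand": 0}])

```text
clock: 12.4
eef_pos: [447.8, -216.9, 338.7]
tool_rot: [3.141, 0.002, -1.291]
force: [0.6, 0.9, 0.1]
width: -0.1
```

```bash
python3 look.py 14 scene top; python3 ang.py scene_8.npz scene_14.npz; python3 - <<'E'
from h import *
a=np.load("scene0.npz");b=np.load("scene_14.npz")
for f in(a,b):
    h=cv2.cvtColor(f["p"],cv2.COLOR_BGR2HSV);m=cv2.inRange(h,(0,190,150),(4,255,255));k=m*0;k[192:216,272:304]=m[192:216,272:304]
    M=cv2.moments(k,True);print("ball mask",M["m10"]/M["m00"],M["m01"]/M["m00"],M["m00"])
    m=cv2.inRange(h,(20,180,80),(32,255,255));k=m*0;k[210:260,270:325]=m[210:260,270:325];M=cv2.moments(k,True);print("yellow",M["m10"]/M["m00"],M["m01"]/M["m00"],M["m00"])
im=[cv2.resize(f["p"][190:265,235:315],None,fx=5,fy=5,interpolation=cv2.INTER_CUBIC) for f in(a,b)]
cv2.imwrite("pics/cmp2.png",np.hstack(im))
E
```

```text
t 12.4 stand [-94.2  -3.5 338.7] world [ 447.8 -216.9  338.7] F(stand) [0.8 0.7 0.1] w -0.1 turn err(tool deg) [ 0.   0.1 -0.1]
scene_8.npz 320.8 143.7 stand [ -7.4 170.6 216. ] angle -0.097
scene_8.npz 302.9 142.2 stand [-47.9 174.1 199.1] angle -0.682
scene_14.npz 320.7 143.7 stand [ -8.2 171.7 214.9] angle -0.109
scene_14.npz 302.8 142.4 stand [-47.7 173.4 199.4] angle -0.677
ball mask 286.92391304347825 200.3586956521739 92.0
yellow 294.33088235294116 232.70220588235293 272.0
ball mask 287.03125 200.41666666666666 96.0
yellow 294.4141791044776 232.66044776119404 268.0
```

View pics/cmp2.png

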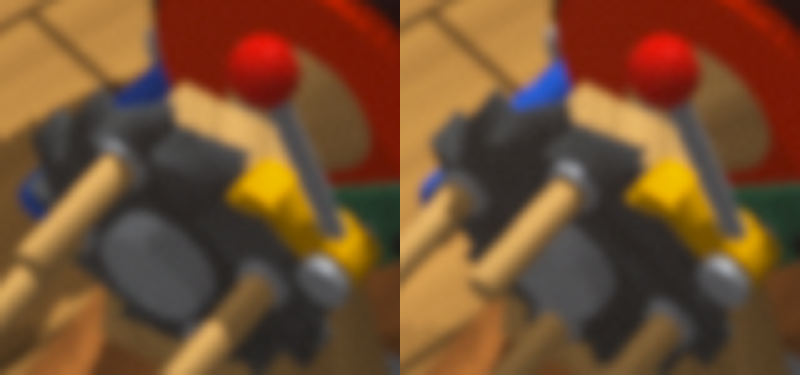

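View pics/top_14.png

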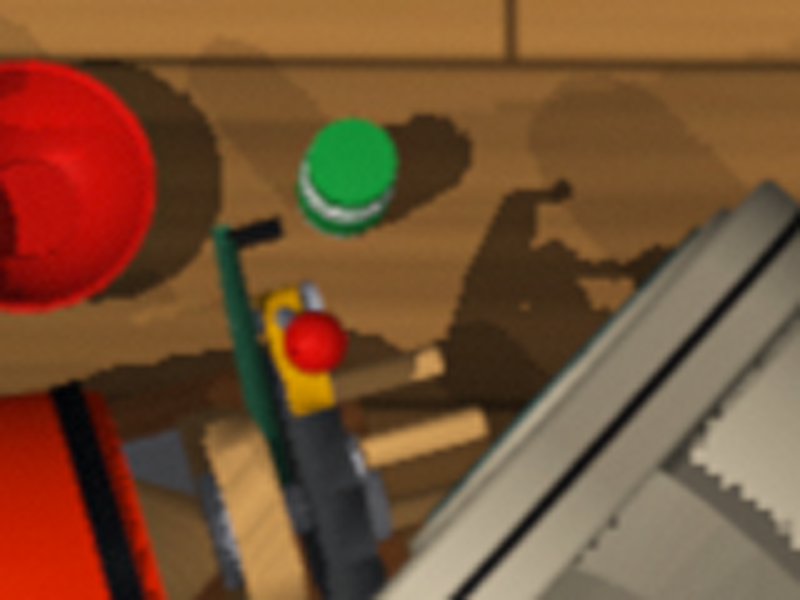

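The pawl and ball are back within 0.15 px of their start position, so the pawl is fully down. The wheel is unchanged since the push, and the robot is clear. I'm handing in.

```bash
python3 -c "
from cell import *
print(finish_job())"
```

```text
the job is handed in; nothing more can be done
None
```

I tipped the pawl over by its ball, pushed the wheel back one notch at the top peg, then pushed the ball back so the pawl dropped in. I handed the job in at about 12.4 s of the 48 s; no verdict was given.

- **Pawl:** in the last scene image the ball and the yellow pawl stand within 0.15 px of where they were at the start, so it is fully down.
- **Wheel:** it stands at about 0.44 rad, inside the 0.34 to 0.56 allowed. The finger position at the peg gives 0.447. The peg rays scattered: the top peg gave 0.40 to 0.49, and I set aside the left peg's 0.29 and its tip ray as unreliable. The raw drum-diamond turn read 0.54. That fell to 0.48 of turn from the start once scaled to the 30° diamond spacing I assumed. The wheel did not move when the pawl dropped.
- **Force:** on the return push the finger caught on top of the ball, and the reading reached 36 N up (about 38 N in all) against the 40 N limit. I lifted to release it. Forces are only read at the end of each move call, so a higher peak in between cannot be ruled out.
- **Other objects:** the last force reading was under 1.1 N, which fits no contact, with the tool well clear. The blue and green pots, bowl and tub look unmoved where the last images show them. I did not check the red pot, tin and brush separately, but the tool tip never went below 163 mm.

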